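Close up a shoe-sole mould

TASK

Close up the sole mould for the next pour: turn its three bolt knobs clockwise to their end stops one after another, the toe knob first, then the middle one, then the heel one. Then slide the locking bolt beside them fully home through its keeper. Leave the jars, tins, brush and shoe last standing as they are.

Things in the scene. Friction and masses are not known exactly. Their poses are not given: they have to be found in the camera images.
- mould: Shoe-sole mould fixed to the table at any heading: dark steel plate 400 x 300 x 12 mm with a sole-shaped body and aluminium cover 300 mm long, 112 mm wide at the ball, 70 mm at the narrow heel, cover top at z 54 mm. Origin on the table under the middle (waist) knob; x towards the toe (wide end), z up. Knobs at x +105 (toe), 0 (waist), -105 mm (heel), y 0; locking bolt alongside at y -105 mm.
- toe_grip (a point): Black bar knob on the captive toe bolt of the mould: a bar 70 mm long, 16 mm thick and 36 mm tall standing on a 44 mm disc, turning on a vertical axis. This point lies on that axis, 92 mm above the table, 12 mm below the bar's top and 24 mm above the disc's top; its y axis runs along the bar, x across its thickness, z up.
- knob_toe (a joint): Angle of the toe knob, rad: grows clockwise seen from above, 0 = fully slack (bar across the mould), 1.57 = hard against its end stop, tight (bar in line with the mould's length). Starts 0.2 to 0.65. Turns with about 0.07 N m of friction and stays where it is left; it does not rise or sink.
- waist_grip (a point): Black bar knob on the captive waist bolt of the mould: a bar 70 mm long, 16 mm thick and 36 mm tall standing on a 44 mm disc, turning on a vertical axis. This point lies on that axis, 92 mm above the table, 12 mm below the bar's top and 24 mm above the disc's top; its y axis runs along the bar, x across its thickness, z up.
- knob_waist (a joint): Angle of the waist knob, rad: grows clockwise seen from above, 0 = fully slack (bar across the mould), 1.57 = hard against its end stop, tight (bar in line with the mould's length). Starts 0.2 to 0.65. Turns with about 0.07 N m of friction and stays where it is left; it does not rise or sink.
- heel_grip (a point): Black bar knob on the captive heel bolt of the mould: a bar 70 mm long, 16 mm thick and 36 mm tall standing on a 44 mm disc, turning on a vertical axis. This point lies on that axis, 92 mm above the table, 12 mm below the bar's top and 24 mm above the disc's top; its y axis runs along the bar, x across its thickness, z up.
- knob_heel (a joint): Angle of the heel knob, rad: grows clockwise seen from above, 0 = fully slack (bar across the mould), 1.57 = hard against its end stop, tight (bar in line with the mould's length). Starts 0.2 to 0.65. Turns with about 0.07 N m of friction and stays where it is left; it does not rise or sink.
- bolt_grip (a point): Black upright handle of the locking bolt, 20 mm along the slide, 24 mm across, 36 mm tall. This point: on its centre line, 70 mm above the table, 16 mm below its top; x along the slide towards the keeper (the mould's +x), z up. It stands on a 14 mm steel rod (axis 36 mm above the table) that runs through steel guides 52 mm high, at least 30 mm clear of the handle at both ends of the slide.
- bolt (a joint): Travel of the locking bolt, m, towards the mould's toe: 0 = fully drawn, 0.07 = home at its end stop, the rod end then standing 14 mm out of the far side of the keeper (the aluminium eye joined to the cover beside the toe). Starts 0 to 0.02. About 2.5 N of friction; stays where left.
- jar_small: Small amber jar with white lid, 44 mm diameter, 55 mm high, standing on the carrier plate beside the heel, on the side away from the bolt. Origin at its underside. A bystander.
- brush: Flat brush 170 mm long, about 42 mm wide and 20 mm high, lying on the carrier plate beside the fore part, on the side away from the bolt. Origin under its middle. A bystander.
- tin: Closed tin with a brass-coloured lid, 100 mm diameter, 110 mm high, on the table. Origin at its underside. A bystander.
- open_tin: Open steel tin, 84 mm diameter, 75 mm high, on the table. Origin at its underside. A bystander.
- jar_tall: Amber jar with white lid, 64 mm diameter, 90 mm high, on the table. Origin at its underside. A bystander.
- shoe_last: Grey plastic shoe last, 240 mm long, 84 mm wide, 80 mm high at the heel, on the table. Origin on its underside. A bystander.

How it is judged:
By the outcome, as a careful person would: the job done as asked, in the order asked, and still so for the second after the job is handed in, with the robot touching nothing.
It also fails if it takes over 67 s, if anything falls off the work surface, if the arm or the gripper's body presses on something with over 40 N, if the wrist force passes 120 N, or if a joint passes its speed limit or range.

ROBOT

A 6-joint arm with a two-finger parallel gripper is mounted at the origin on the work surface. World frame = base frame: x ahead of the robot, y to its left, z up, the work surface at z = 0. Lengths are in m, angles in rad, forces in N, time in s.
With the tool pointing down it reaches from about 0.35 to 0.85 m from the base axis. Payload 8.1 kg.
Tool frame: the origin (TCP) lies at the very end of the fingers, on their centre line; the grasp point (between the pads) lies 19 mm behind it (robot.pinch_z is the distance from the TCP to the grasp point, in m); x points along the fingers, z is the direction in which the jaws open and shut, and the axes are right-handed (so a half turn about x gives the same grasp; the last joint's range is limited). The gripper opens to 93 mm and grips with 3 to 60 N. Pads are 15 mm wide; open, the fingers measure 128 mm over their backs; the gripper's body (75 mm by 188 mm) begins 65 mm behind the grasp point.
Start: joints at [-1.351, 0.13, 1.488, -0, 1.523, -0.085], TCP at [0.18, -0.572, 0.219] pointing down, gripper open.
Joint ranges: [-2.96, 2.96], [-0.89, 2.26], [0.02, 2.5], [-1.34, 4.48], [0, 2.73], [-2.66, 2.66]. Speed limits (rad/s): [2.39, 2.39, 2.79, 3.14, 3.14, 3.14].

INTERFACE

Orientations are given as a rotation vector (axis times angle).
In Python, from plant import robot, optics, ticket gives the robot as it stands.
- The arm moves only by the tool jog_arm, never from a script. Its argument "targets" is a list of rows, each a list of 7 numbers: the shift along the tool's x, y, z in cm, then the turn, a rotation vector about the tool's x, y, z in degrees, then the closure, from 0 (fully open) to 1 (shut). In form: [[dx, dy, dz, ax, ay, az, grip], ...]. A call has 1 to 5 rows; each row is the pose to reach, as a shift and turn from the pose measured when the call began, along the tool's axes at that moment; what a row does not reach only later rows make up. A row lasts 1/8 s, in which the tool goes at most 62.5 mm and 10.7 degrees, less where a joint would pass 70% of its speed; a pose out of reach is approached as far as the arm can. A call with a gripper value outside its range is refused whole. The fingers move at their own pace and stop on an object; "squeeze" is the grip in N (left out, the last holds). Time passes only in rows, so rows that repeat a pose let the fingers close. It gives the time, the measured TCP pose, the force and the opening at its end, in the units of the state.
- robot.read_state(): the state, without advancing time (a new reading comes with each control period).
- optics.read_camera(name): name is "scene" or "top" or "wrist"; returns a dict with "frame" (400x640x3 uint8, red, green, blue), "vertical_fov" (degrees; the focal length in pixels is half the picture's height over the tangent of half this angle, whatever the lens; pixels are square), "cx", "cy" (the principal point, pixels), "k1" (the pictures are not rectified: a ray, as slopes to the right and down, at radius r is drawn at 1 + k1 r^2 times it, then the intrinsics apply), "R" (3x3) and "t" (3): a world point X has camera coordinates R X + t. Camera axes: x right, y down, z forward; pixel columns grow to the right and rows downward; lengths in m; the calibration is good to about 2 mm. A picture is of the moment at which its call begins. There is no depth.
- ticket.close_job(): hands the job in, once; it reports no verdict.
The state is a dict: "t": time; "q": joint angles; "dq": joint speeds; "joint_torque": joint torques, N m; "tool_pos": TCP position; "orientation": TCP orientation; "force": force on the tool from outside, world axes, zero at the start; "wrist_torque": the same for the moment, N m; "opening": finger opening in m.
Only numpy, scipy, OpenCV 4.12 (cv2) and the standard library are available. Lean on these libraries where they do the work, as an engineer would, in place of code of your own. Each camera call takes 0.05 s, during which the arm holds its last target.

## Working session

There is one attempt and no reset: what is moved stays moved. The work goes in short steps, Python scripts to look and compute and a tool call to move; the robot and the scene stay as the last step left them, time stands still between calls to the robot, and variables do not carry over. Pictures are saved under pics/ and viewed, and the job is handed in when it is done.

Besides the shell and the picture viewer there is one more tool, called after ">>>" in YAML: its name, and indented under it one key for each argument. jog_arm: Moves the arm, as the interface text tells. Its arguments: {"type":"object","properties":{"targets":{"type":"array"},"squeeze":{"type":"number"}},"required":["targets"]}

```bash
mkdir -p pics; ls; python3 - <<'E'
from plant import robot, optics, ticket
import cv2, numpy as np
s=robot.read_state(); print(s)
print(robot.pinch_z)
for n in ["scene","top","wrist"]:
    c=optics.read_camera(n); cv2.imwrite(f"pics/{n}0.png",c["frame"][:,:,::-1])
    print(n,{k:(np.round(v,4).tolist()) for k,v in c.items() if k!="frame"})
E
```

```text
pics
{'t': 0.0, 'q': array([-1.35138978e+00,  1.31152864e-01,  1.48926797e+00, -5.01845762e-05,
        1.52297954e+00, -8.54065125e-02]), 'dq': array([-0.00087386,  0.00034262, -0.00234307,  0.00096504,  0.0005417 ,
       -0.00103486]), 'joint_torque': array([-2.75764805e-04, -5.59845829e+01, -4.91757846e+01,  7.67926709e-02,
        3.55977821e-02, -1.77231482e-04]), 'tool_pos': array([ 0.17994597, -0.57179305,  0.21759861]), 'orientation': array([ 0.98294202,  1.33955041, -0.98102959]), 'force': array([0.73818482, 0.66733647, 0.73149508]), 'wrist_torque': array([0.00101455, 0.06103375, 0.01933738]), 'opening': 0.09309578798854909}
0.0188
scene {'vertical_fov': 57.0876, 'cx': 319.0846, 'cy': 198.1508, 'k1': 0.0286, 'R': [[-0.0442, 0.999, -0.0118], [0.5546, 0.0147, -0.832], [-0.8309, -0.0434, -0.5547]], 't': [0.0482, -0.2421, 1.741]}
top {'vertical_fov': 52.3628, 'cx': 322.7861, 'cy': 205.6943, 'k1': -0.0431, 'R': [[-0.0154, -0.9999, -0.0025], [-0.9929, 0.0156, -0.1179], [0.1179, 0.0006, -0.993]], 't': [0.0099, 0.5767, 1.3312]}
wrist {'vertical_fov': 60.6808, 'cx': 315.8469, 'cy': 198.1184, 'k1': -0.0332, 'R': [[0.3014, -0.9535, -0.0017], [-0.9222, -0.292, 0.2535], [-0.2422, -0.0749, -0.9673]], 't': [-0.5983, -0.0297, 0.3892]}
```

View pics/scene0.png

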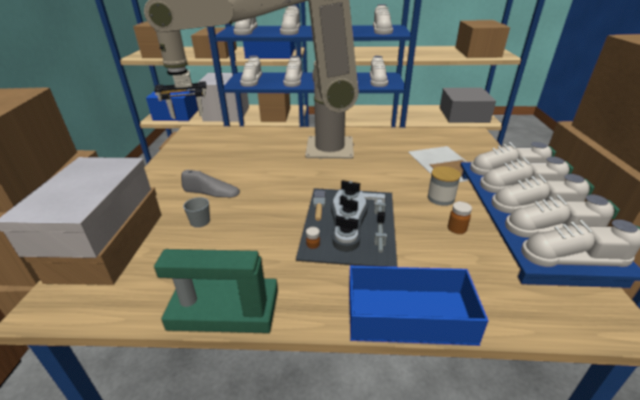

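View pics/top0.png

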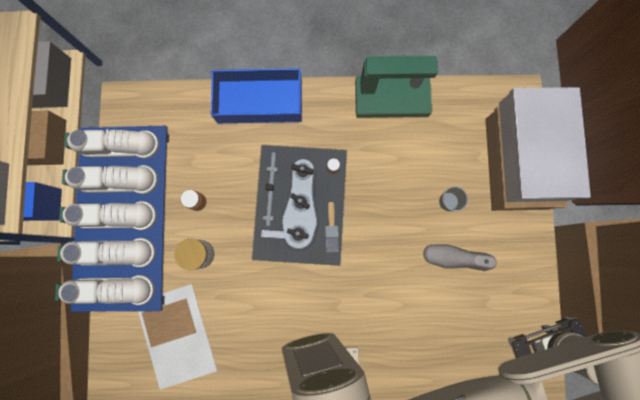

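View pics/wrist0.png

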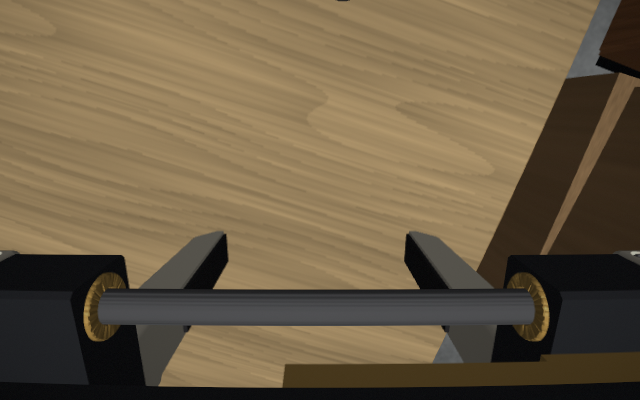

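The top view shows the mould around (300,205), with its toe (the end with the keeper) towards the robot at (297,234). The waist knob is at (299,202), the heel knob at (302,170) and the bolt handle at (269,187). I'll enlarge these next.

```bash
cat > h.py <<'E'
import numpy as np, cv2
from scipy.spatial.transform import Rotation as Rot
def ray(c,u,v):
    f=200/np.tan(np.radians(c["vertical_fov"])/2)
    d=np.array([(u-c["cx"])/f,(v-c["cy"])/f]); r=np.linalg.norm(d); x=r
    for _ in range(30): x=r/(1+c["k1"]*x*x)
    d=d*(x/r) if r>0 else d
    R=np.array(c["R"]);t=np.array(c["t"])
    return -R.T@t, R.T@np.array([d[0],d[1],1.0])
def atz(c,u,v,z):
    o,d=ray(c,u,v); return o+d*(z-o[2])/d[2]
def tri(obs):
    A=np.zeros((3,3));b=np.zeros(3)
    for c,u,v in obs:
        o,d=ray(c,u,v); d=d/np.linalg.norm(d); P=np.eye(3)-np.outer(d,d); A+=P;b+=P@o
    X=np.linalg.solve(A,b)
    res=[]
    for c,u,v in obs:
        p=proj(c,X); res.append(np.hypot(p[0]-u,p[1]-v))
    return X,np.round(res,2)
def proj(c,X):
    f=200/np.tan(np.radians(c["vertical_fov"])/2)
    p=np.array(c["R"])@np.asarray(X,float)+np.array(c["t"]); s=p[:2]/p[2]; s=s*(1+c["k1"]*(s@s))
    return s[0]*f+c["cx"], s[1]*f+c["cy"]
def crop(img,x0,y0,x1,y1,k,name):
    cv2.imwrite(name,cv2.resize(img[y0:y1,x0:x1,::-1],None,fx=k,fy=k,interpolation=cv2.INTER_CUBIC))
E
python3 - <<'E'
from plant import optics
from h import *
import pickle
c=optics.read_camera("top"); s=optics.read_camera("scene"); pickle.dump((c,s),open("v0.pkl","wb"))
crop(c["frame"],245,140,355,270,4.6,"pics/t1.png")
crop(s["frame"],290,175,405,270,6,"pics/s1.png")
# outline points of top plate corners z=.012
for u,v in [(262,146),(347,150),(341,265),(253,260)]: print(atz(c,u,v,.012).round(4))
for u,v in [(297,234),(299,202),(302,170)]: print(atz(c,u,v,.104).round(4))
print(atz(c,269,187,.086))
E
```

```text
[0.7919 0.2093 0.012 ]
[ 0.7727 -0.086   0.012 ]
[ 0.378  -0.0571  0.012 ]
[0.399  0.2387 0.012 ]
[0.4797 0.0838 0.104 ]
[0.5815 0.0766 0.104 ]
[0.6852 0.066  0.104 ]
[0.63451635 0.17475365 0.086     ]
```

View pics/t1.png

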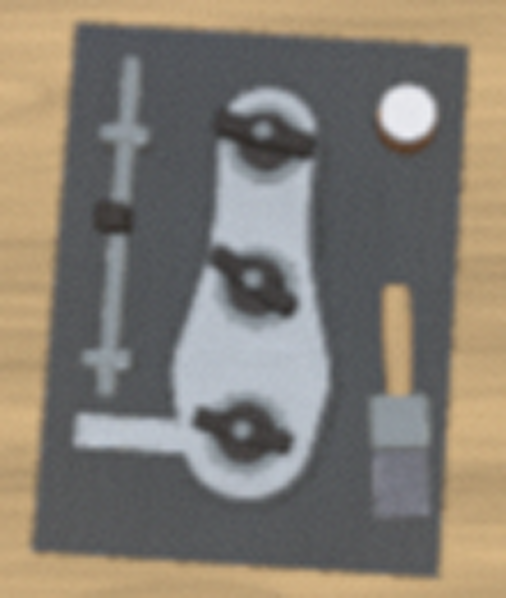

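View pics/s1.png

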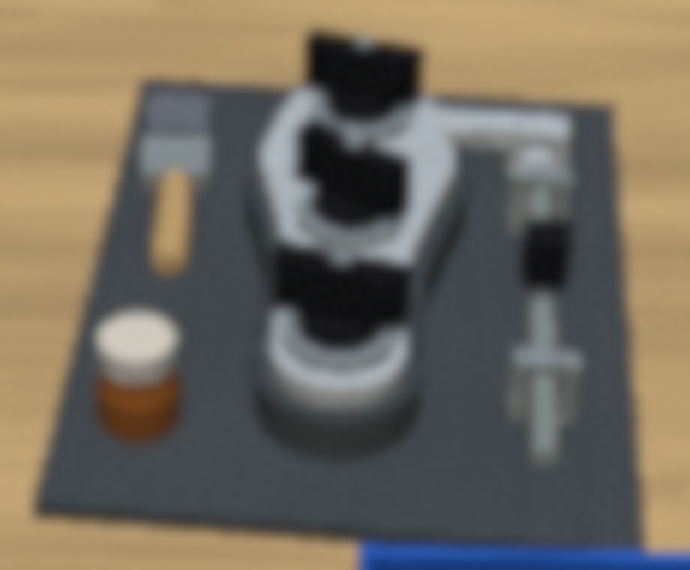

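```bash
cat >> h.py <<'E'
def downR(head_z):
    # tool x down, tool z (jaw axis) at heading head_z (deg)
    a=np.radians(head_z); z=np.array([np.cos(a),np.sin(a),0]); x=np.array([0,0,-1.]); y=np.cross(z,x)
    return np.column_stack([x,y,z])
def jog(s,pos,R):
    R0=Rot.from_rotvec(s["orientation"]).as_matrix()
    d=R0.T@(np.asarray(pos)-s["tool_pos"])*100
    rv=np.degrees(Rot.from_matrix(R0.T@R).as_rotvec())
    return np.round(d,2).tolist(),np.round(rv,2).tolist()
E
python3 - <<'E'
from plant import optics,robot
from h import *
s=robot.read_state(); R0=Rot.from_rotvec(s["orientation"]).as_matrix(); print(R0.round(3)); 
print("z head",np.degrees(np.arctan2(R0[1,2],R0[0,2])))
w=optics.read_camera("wrist"); C=-w["R"].T@w["t"]; print("cam",C,"in tool",R0.T@(C-s["tool_pos"]), "fwd in tool",R0.T@w["R"][2],"right in tool",R0.T@w["R"][0])
for p in [(297.4,233.5),(300.2,201.1),(302.4,168.3)]:
    import pickle; c,_=pickle.load(open("v0.pkl","rb")); print(atz(c,*p,.104).round(4))
for h in (-94,86,-16,164):
  print(h,jog(s,[.45,-.35,.3],downR(h)))
E
```

```text
[[-0.     0.954  0.3  ]
 [ 0.001  0.3   -0.954]
 [-1.     0.    -0.001]]
z head -72.53729972379773
cam [ 0.24724978 -0.55014651  0.38348461] in tool [-0.16537035  0.07072575 -0.00089941] fwd in tool [ 9.67296980e-01 -2.53646273e-01  3.46745737e-04] right in tool [1.11666687e-05 1.40962795e-03 9.99999006e-01]
[0.4813 0.0825 0.104 ]
[0.5843 0.0727 0.104 ]
[0.6908 0.0647 0.104 ]
-94 ([-8.18, 32.42, -13.09], [21.46, -0.05, 0.01])
86 ([-8.18, 32.42, -13.09], [-158.54, -0.01, -0.07])
-16 ([-8.18, 32.42, -13.09], [-56.54, -0.05, -0.03])
164 ([-8.18, 32.42, -13.09], [123.46, -0.03, 0.05])
```

```bash
python3 - <<'E'
from plant import robot
from h import *
s=robot.read_state(); print(jog(s,[.585,.02,.29],downR(-4)))
E
```

```text
([-7.14, 56.4, -44.34], [-68.54, -0.03, -0.02])
```

>>> jog_arm:
  targets:
    - [-7,56.4,-44.3,-68.5,0,0,0]
    - [-7,56.4,-44.3,-68.5,0,0,0]
    - [-7,56.4,-44.3,-68.5,0,0,0]
    - [-7,56.4,-44.3,-68.5,0,0,0]
    - [-7,56.4,-44.3,-68.5,0,0,0]

```text
t: 0.92
tool_pos: [0.3565, -0.3139, 0.2493]
orientation: [0.253, 1.555, -0.253]
force: [1.0, 0.2, 0.5]
opening: 0.0929
```

```bash
python3 - <<'E'
from plant import robot
from h import *
s=robot.read_state(); print(s["t"],s["tool_pos"],s["q"],jog(s,[.585,.02,.29],downR(-4)))
E
```

```text
0.925 [ 0.35649887 -0.31394364  0.24933973] [-8.30350628e-01 -2.24991280e-01  1.77683384e+00  4.35451752e-04
  1.58943041e+00 -5.07627668e-01] ([-4.05, 38.92, 11.08], [-14.49, 0.03, -0.01])
```

>>> jog_arm:
  targets:
    - [-4,38.9,11.1,-14.5,0,0,0]
    - [-4,38.9,11.1,-14.5,0,0,0]
    - [-4,38.9,11.1,-14.5,0,0,0]
    - [-4,38.9,11.1,-14.5,0,0,0]
    - [-4,38.9,11.1,-14.5,0,0,0]

```text
t: 1.55
tool_pos: [0.5322, -0.0571, 0.2804]
orientation: [0.054, 1.569, -0.055]
force: [0.1, -1.5, 0.6]
opening: 0.0929
```

>>> jog_arm:
  targets:
    - [0,9,6,0,0,0,0]
    - [0,9,6,0,0,0,0]
    - [0,9,6,0,0,0,0]

```text
t: 1.92
tool_pos: [0.5991, 0.0315, 0.2793]
orientation: [0.052, 1.57, -0.051]
force: [0.6, 0.3, 0.2]
opening: 0.0927
```

```bash
python3 - <<'E'
from plant import robot,optics
from h import *
import pickle
s=robot.read_state(); print(s["t"],s["tool_pos"],s["q"],jog(s,[.585,.02,.29],downR(-4)))
w=optics.read_camera("wrist"); pickle.dump((w,s),open("w1.pkl","wb"))
cv2.imwrite("pics/w1.png",w["frame"][:,:,::-1])
E
```

```text
1.925 [0.59909953 0.03154428 0.27933672] [-3.31241813e-02  1.13142524e-01  1.39718861e+00  4.45977879e-04
  1.63141182e+00  3.24554146e-02] ([-1.07, -1.24, -1.33], [0.24, -0.01, -0.03])
```

View pics/w1.png

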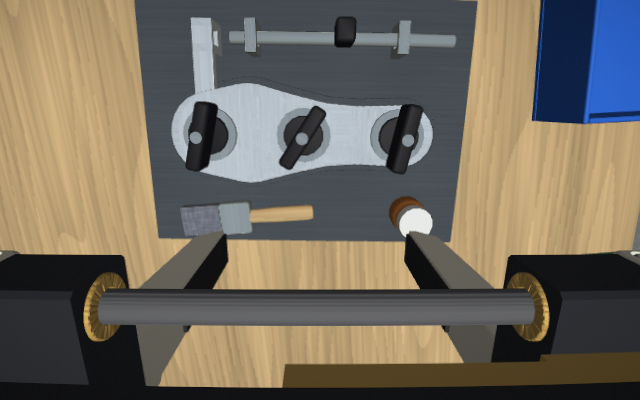

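```bash
python3 - <<'E'
from h import *
import pickle
w,s=pickle.load(open("w1.pkl","rb"))
crop(w["frame"],170,0,450,200,2.8,"pics/w1a.png")
a=cv2.resize(w["frame"][95:185,165:265,::-1],None,fx=4,fy=4,interpolation=cv2.INTER_CUBIC)
b=cv2.resize(w["frame"][95:185,265:345,::-1],None,fx=4,fy=4,interpolation=cv2.INTER_CUBIC)
c=cv2.resize(w["frame"][95:185,365:465,::-1],None,fx=4,fy=4,interpolation=cv2.INTER_CUBIC)
cv2.imwrite("pics/w1b.png",np.hstack([a,b])); cv2.imwrite("pics/w1c.png",c)
d=cv2.resize(w["frame"][5:60,180:470,::-1],None,fx=2.7,fy=2.7,interpolation=cv2.INTER_CUBIC); cv2.imwrite("pics/w1d.png",d)
E
```

```text
(no output)
```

View pics/w1b.png

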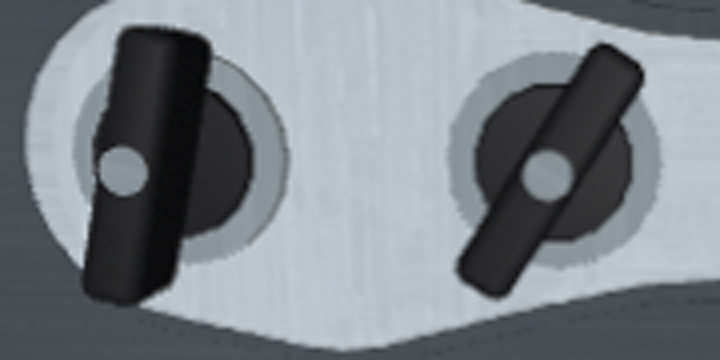

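View pics/w1c.png

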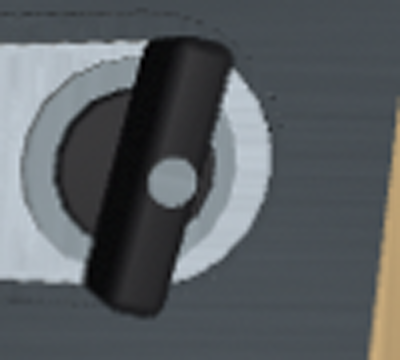

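View pics/w1d.png

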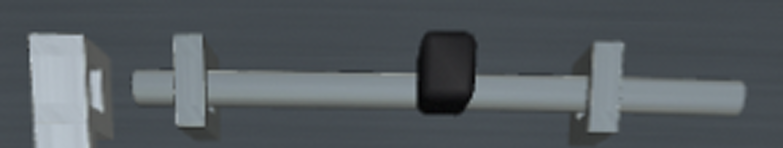

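The dots marking the knob axes are at (195.4,137.1), (301.4,138.4) and (407.6,140.1) in the wrist view. The bolt handle's top is at about (346,28). I'll triangulate these with the top and scene views.

```bash
python3 - <<'E'
from h import *
import pickle
w,s=pickle.load(open("w1.pkl","rb")); c,sc=pickle.load(open("v0.pkl","rb"))
W=[(195.4,137.1),(301.4,138.4),(407.6,140.1)]; T=[(297.0,233.1),(299.8,200.7),(302.0,167.9)]
S=[(290+362/6-.4,175+42/6-.4),(290+357/6-.4,175+135/6-.4),(290+343/6-.4,175+258/6-.4)]
P=[]
for a,b,d in zip(W,T,S):
    print("WT",tri([(w,*a),(c,*b)]),"WS",tri([(w,*a),(sc,*d)]),"W@.104",atz(w,*a,.104).round(4),"T@",atz(c,*b,.104).round(4),"S@",atz(sc,*d,.104).round(4))
    P.append(atz(w,*a,.104))
print("handle",tri([(w,346,28),(c,269.2,186.6)]),atz(w,346,28,.086),atz(c,269.2,186.6,.086))
d=P[0]-P[2]; yaw=np.degrees(np.arctan2(d[1],d[0])); print("yaw",yaw,np.linalg.norm(P[0]-P[1]),np.linalg.norm(P[1]-P[2]))
def px(ox,x,y): return (ox+x/4-.375, 95+y/4-.375)
for n,a,b in [("toe",px(165,117,40),px(165,85,285)),("waist",px(165,590,45),px(165,458,270)),("waist r",px(165,643,80),px(165,508,292)),("heel",px(365,232,60),px(365,168,300))]:
    A=atz(w,*a,.104);B=atz(w,*b,.104);v=B-A;h=np.degrees(np.arctan2(v[1],v[0]));print(n,np.linalg.norm(v),"bar heading",h,"angle",yaw+90-360-h)
E
```

```text
WT (array([0.48271325, 0.0835566 , 0.10241783]), array([0.31, 0.09])) WS (array([0.48222391, 0.08251629, 0.10103912]), array([0.69, 0.2 ])) W@.104 [0.4834 0.0834 0.104 ] T@ [0.4825 0.0837 0.104 ] S@ [0.487  0.0816 0.104 ]
WT (array([0.58730211, 0.07441487, 0.09271509]), array([0.26, 0.08])) WS (array([0.58815614, 0.07580212, 0.10655003]), array([0.5 , 0.15])) W@.104 [0.588  0.0751 0.104 ] T@ [0.5857 0.074  0.104 ] S@ [0.5844 0.0764 0.104 ]
WT (array([0.69340141, 0.06631125, 0.09993143]), array([0.46, 0.14])) WS (array([0.69329438, 0.06680046, 0.10207199]), array([0.16, 0.05])) W@.104 [0.6928 0.0668 0.104 ] T@ [0.6921 0.066  0.104 ] S@ [0.6959 0.0668 0.104 ]
handle (array([0.6367021 , 0.17504463, 0.08779433]), array([1.83, 0.51])) [0.63803005 0.17662066 0.086     ] [0.63582243 0.17410347 0.086     ]
yaw 175.49117536302646 0.1049482188603818 0.10511884341056323
toe 0.06131837383560342 bar heading -106.23648058358087 angle 11.727655946607328
waist 0.06398792310524432 bar heading -125.0065961405219 angle 30.497771503548364
waist r 0.0619503196817461 bar heading -126.58351553687373 angle 32.07469089990019
heel 0.06015337082178388 bar heading -104.99391899093384 angle 10.485094353960292
```

Knob tops come out at 0.10 m, which matches the given 0.104, with spacing 0.105 and yaw 175.5°. Next I go above the toe knob.

```bash
python3 - <<'E'
from plant import robot
from h import *
s=robot.read_state(); print(s["tool_pos"],jog(s,[.4832,.0834,.13],downR(-16.2)))
E
```

```text
[0.59841095 0.02985845 0.27962072] ([14.96, 4.58, -11.85], [12.37, -0.01, 0.02])
```

>>> jog_arm:
  targets:
    - [15,4.6,-11.9,12.4,0,0,0.35]
    - [15,4.6,-11.9,12.4,0,0,0.35]
    - [15,4.6,-11.9,12.4,0,0,0.35]
    - [15,4.6,-11.9,12.4,0,0,0.35]
    - [15,4.6,-11.9,12.4,0,0,0.35]

```text
t: 2.6
tool_pos: [0.483, 0.0829, 0.1304]
orientation: [0.222, 1.558, -0.223]
force: [0.3, 0.3, -0.2]
opening: 0.0606
```

```bash
python3 - <<'E'
from plant import robot,optics
from h import *
s=robot.read_state(); print(s["t"],s["tool_pos"],s["opening"],jog(s,[.4832,.0834,.075],downR(-16.2)))
w=optics.read_camera("wrist")
cv2.imwrite("pics/w2.png",w["frame"][:,:,::-1])
E
```

```text
2.6 [0.48296992 0.08289765 0.13035314] 0.06058667697695142 ([5.54, 0.06, 0.0], [-0.07, 0.06, 0.02])
```

View pics/w2.png

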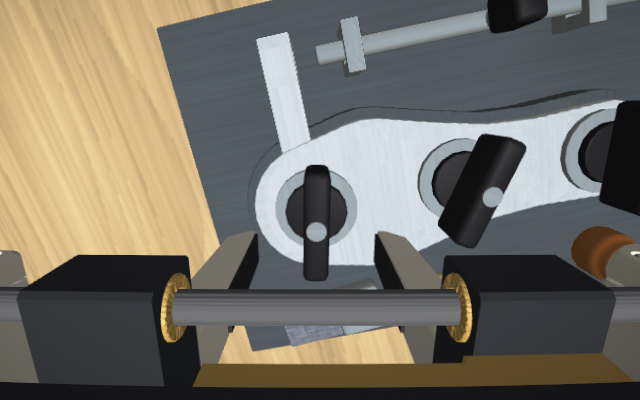

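The toe bar stands upright at column 316, centred between the fingers at 258 and 375, so I descend and close.

>>> jog_arm:
  targets:
    - [3,0,0,0,0,0,0.35]
    - [5.5,0,0,0,0,0,0.35]
    - [5.5,0,0,0,0,0,1]
    - [5.5,0,0,0,0,0,1]
    - [5.5,0,0,0,0,0,1]
  squeeze: 35

```text
t: 3.28
tool_pos: [0.4865, 0.0828, 0.0788]
orientation: [0.224, 1.552, -0.223]
force: [-0.1, -0.0, -0.5]
opening: 0.0346
```

>>> jog_arm:
  targets:
    - [0,0,0,0,0,0,1]
    - [0,0,0,0,0,0,1]

```text
t: 3.52
tool_pos: [0.4837, 0.0838, 0.079]
orientation: [0.224, 1.559, -0.222]
force: [-19.1, 4.7, 21.5]
opening: 0.0159
```

```bash
python3 - <<'E'
from plant import robot,optics
from h import *
s=robot.read_state(); print(s["t"],s["tool_pos"],s["opening"],s["force"],s["wrist_torque"],jog(s,[.4832,.0834,.075],downR(-94.5)))
E
```

```text
3.525 [0.48372225 0.08381638 0.07903377] 0.015867235887171875 [-19.11523995   4.69818909  21.54468162] [ 0.86432013  2.9282235  -0.07611963] ([0.4, -0.06, -0.04], [78.21, -0.05, -0.08])
```

>>> jog_arm:
  targets:
    - [0,-0.05,-0.04,0,0,0,1]
    - [0,-0.05,-0.04,8,0,0,1]
    - [0,-0.05,-0.04,16,0,0,1]
    - [0,-0.05,-0.04,24,0,0,1]
    - [0,-0.05,-0.04,32,0,0,1]

```text
t: 4.15
tool_pos: [0.4842, 0.0834, 0.0792]
orientation: [0.663, 1.466, -0.66]
force: [4.6, 0.3, -5.8]
opening: 0.0154
```

```bash
cat > st.py <<'E'
import sys
from plant import robot
from h import *
s=robot.read_state(); R0=Rot.from_rotvec(s["orientation"]).as_matrix()
print("t",s["t"],"p",s["tool_pos"].round(4),"open",round(s["opening"],4),"F",s["force"].round(1),"T",s["wrist_torque"].round(2),"zhead",round(np.degrees(np.arctan2(R0[1,2],R0[0,2])),2),"tilt",R0[:2,0].round(3),"q6",s["q"][5].round(2))
if len(sys.argv)>1:
    a=list(map(float,sys.argv[1:5])); print(jog(s,a[:3],downR(a[3])))
E
python3 st.py .4833 .0834 .079 -94.5
```

```text
t 4.15 p [0.4842 0.0834 0.0792] open 0.0154 F [ 4.6  0.3 -5.8] T [-0.11 -0.92  0.12] zhead -48.54 tilt [0.003 0.001] q6 0.91
([0.02, -0.06, -0.06], [45.96, -0.02, -0.18])
```

>>> jog_arm:
  targets:
    - [0,-0.05,-0.05,9,0,0,1]
    - [0,-0.05,-0.05,18,0,0,1]
    - [0,-0.05,-0.05,27,0,0,1]
    - [0,-0.05,-0.05,36,0,0,1]
    - [0,-0.05,-0.05,43,0,0,1]

```text
t: 4.78
tool_pos: [0.4845, 0.0823, 0.0792]
orientation: [1.234, 1.19, -1.229]
force: [4.9, -5.0, -6.7]
opening: 0.0159
```

```bash
python3 st.py .4833 .0834 .079 -94.5
```

```text
t 4.775 p [0.4845 0.0823 0.0792] open 0.0159 F [ 4.9 -5.  -6.7] T [-0.99 -0.91  0.1 ] zhead -91.8 tilt [ 0.005 -0.001] q6 1.67
([0.02, -0.12, -0.1], [2.7, 0.02, -0.29])
```

>>> jog_arm:
  targets:
    - [0,-0.1,-0.1,2,0,0,1]
    - [0,-0.1,-0.1,4,0,0,1]
    - [0,-0.1,-0.1,5,0,0,1]
    - [0,-0.1,-0.1,5,0,0,1]

```text
t: 5.28
tool_pos: [0.4843, 0.0823, 0.0792]
orientation: [1.297, 1.144, -1.292]
force: [5.2, -4.4, -6.3]
opening: 0.0159
```

```bash
python3 st.py .4833 .0834 .079 -94.5
```

```text
t 5.275 p [0.4843 0.0823 0.0792] open 0.0159 F [ 5.2 -4.4 -6.3] T [-0.8  -0.67  0.57] zhead -96.78 tilt [ 0.007 -0.003] q6 1.76
([0.02, -0.11, -0.1], [-2.28, 0.11, -0.4])
```

>>> jog_arm:
  targets:
    - [0,0,0,2,0,0,1]
    - [0,0,0,3,0,0,1]
    - [0,0,0,3,0,0,1]

```text
t: 5.65
tool_pos: [0.4842, 0.0822, 0.0792]
orientation: [1.335, 1.117, -1.329]
force: [0.5, -1.1, -1.8]
opening: 0.0164
```

```bash
python3 st.py .4833 .0834 .079 -94.5
```

```text
t 5.65 p [0.4842 0.0822 0.0792] open 0.0164 F [ 0.5 -1.1 -1.8] T [-0.18  0.15  0.94] zhead -99.76 tilt [ 0.007 -0.003] q6 1.81
([0.02, -0.11, -0.1], [-5.26, 0.12, -0.39])
```

>>> jog_arm:
  targets:
    - [0,0,0,0,0,0,0.35]
    - [0,0,0,0,0,0,0.35]
    - [-3,0,0,0,0,0,0.35]
    - [-6,0,0,0,0,0,0.35]
    - [-6,0,0,0,0,0,0.35]

```text
t: 6.28
tool_pos: [0.486, 0.0826, 0.1423]
orientation: [1.338, 1.113, -1.325]
force: [0.2, 0.2, -0.0]
opening: 0.0595
```

```bash
python3 st.py .5875 .0748 .135 -35.8; python3 - <<'E'
from plant import optics
from h import *
w=optics.read_camera("wrist")
cv2.imwrite("pics/w3.png",w["frame"][:,:,::-1])
E
```

```text
t 6.275 p [0.486  0.0826 0.1423] open 0.0595 F [ 0.2  0.2 -0. ] T [ 0.02  0.03 -0.01] zhead -99.77 tilt [ 0.012 -0.002] q6 1.81
([0.86, 10.12, -0.95], [-63.97, 0.41, -0.63])
```

View pics/w3.png

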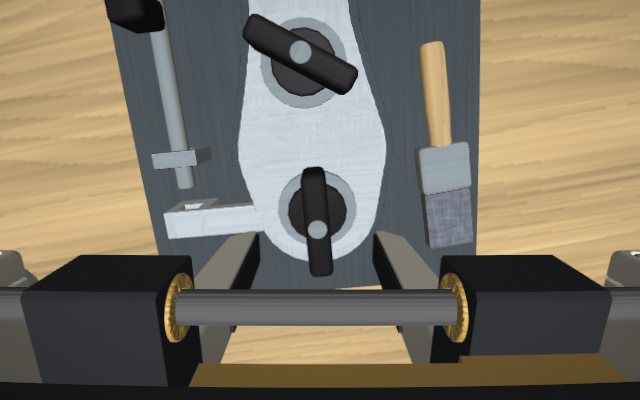

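The toe bar lies along the mould, running (313,170) to (322,272). That is about 5° short of the gripper's over-turn, so it is at the stop. Next, the waist knob.

>>> jog_arm:
  targets:
    - [0.9,10.1,-1,-64,0.4,-0.6,0.35]
    - [0.9,10.1,-1,-64,0.4,-0.6,0.35]
    - [0.9,10.1,-1,-64,0.4,-0.6,0.35]
    - [0.9,10.1,-1,-64,0.4,-0.6,0.35]
    - [0.9,10.1,-1,-64,0.4,-0.6,0.35]

```text
t: 6.95
tool_pos: [0.5852, 0.0751, 0.1303]
orientation: [0.623, 1.483, -0.625]
force: [1.4, 0.0, 0.5]
opening: 0.0605
```

```bash
python3 st.py .5875 .0748 .135 -35.8
```

```text
t 6.95 p [0.5852 0.0751 0.1303] open 0.0605 F [1.4 0.  0.5] T [-0.02 -0.11 -0.04] zhead -45.71 tilt [-0.004  0.   ] q6 0.84
([-0.47, 0.14, 0.18], [-9.91, -0.16, 0.14])
```

>>> jog_arm:
  targets:
    - [-0.5,0.1,0.2,-9.9,0,0,0.35]
    - [-0.5,0.1,0.2,-9.9,0,0,0.35]
    - [-0.5,0.1,0.2,-9.9,0,0,0.35]

```text
t: 7.32
tool_pos: [0.5868, 0.0744, 0.1342]
orientation: [0.492, 1.519, -0.494]
force: [0.8, -0.2, -0.6]
opening: 0.0606
```

```bash
python3 st.py .5875 .0748 .079 -35.8; python3 - <<'E'
from plant import optics
from h import *
w=optics.read_camera("wrist")
cv2.imwrite("pics/w4.png",w["frame"][:,:,::-1])
E
```

```text
t 7.325 p [0.5868 0.0744 0.1342] open 0.0606 F [ 0.8 -0.2 -0.6] T [-0.03 -0.01 -0.02] zhead -36.05 tilt [-0.005  0.   ] q6 0.67
([5.52, 0.09, 0.05], [-0.25, -0.23, 0.17])
```

View pics/w4.png

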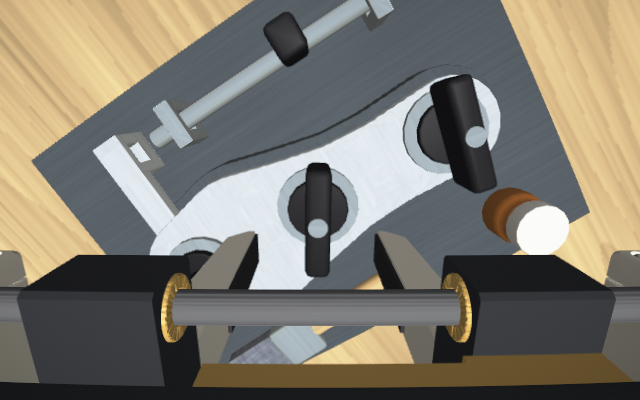

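The waist bar is upright at column 318, aligned with the jaws. I descend and grip it.

>>> jog_arm:
  targets:
    - [3,0.05,0.05,0,0,0,0.35]
    - [5.6,0.05,0.05,0,0,0,0.35]
    - [5.6,0.05,0.05,0,0,0,0.6]
    - [5.6,0.05,0.05,0,0,0,1]
    - [5.6,0.05,0.05,0,0,0,1]

```text
t: 8.0
tool_pos: [0.5885, 0.0746, 0.0801]
orientation: [0.492, 1.516, -0.493]
force: [0.7, -0.3, 0.2]
opening: 0.0353
```

```bash
python3 st.py .5875 .0748 .079 -35.8
```

```text
t 8.0 p [0.5885 0.0746 0.0801] open 0.0353 F [ 0.7 -0.3  0.2] T [-0.07 -0.01  0.01] zhead -36.03 tilt [-0.002  0.   ] q6 0.67
([0.11, -0.04, -0.09], [-0.23, -0.1, 0.07])
```

>>> jog_arm:
  targets:
    - [0.1,0,-0.1,0,0,0,1]
    - [0.1,0,-0.1,0,0,0,1]
    - [0.1,0,-0.1,0,0,0,1]

```text
t: 8.38
tool_pos: [0.5884, 0.0751, 0.08]
orientation: [0.492, 1.515, -0.493]
force: [1.1, -1.1, 2.9]
opening: 0.0156
```

```bash
python3 st.py .5875 .0748 .079 -94.5
```

```text
t 8.375 p [0.5884 0.0751 0.08  ] open 0.0156 F [ 1.1 -1.1  2.9] T [-0.1  -0.24  0.02] zhead -36.03 tilt [-0.  0.] q6 0.67
([0.1, -0.08, -0.06], [58.47, -0.01, 0.02])
```

>>> jog_arm:
  targets:
    - [0,0,0,9,0,0,1]
    - [0,0,0,18,0,0,1]
    - [0,0,0,27,0,0,1]
    - [0,0,0,36,0,0,1]
    - [0,0,0,45,0,0,1]

```text
t: 9.0
tool_pos: [0.5889, 0.0743, 0.08]
orientation: [1.097, 1.276, -1.097]
force: [3.0, -3.5, -0.9]
opening: 0.0155
```

```bash
python3 st.py .588 .075 .08 -98.5
```

```text
t 9.0 p [0.5889 0.0743 0.08  ] open 0.0155 F [ 3.  -3.5 -0.9] T [-0.67 -0.48  0.12] zhead -81.34 tilt [ 0.    -0.001] q6 1.46
([0.0, -0.08, -0.08], [17.16, 0.06, -0.03])
```

>>> jog_arm:
  targets:
    - [0,-0.05,-0.05,7,0,0,1]
    - [0,-0.05,-0.05,13,0,0,1]
    - [0,-0.05,-0.05,16,0,0,1]
    - [0,-0.05,-0.05,18,0,0,1]
    - [0,-0.05,-0.05,18,0,0,1]

```text
t: 9.62
tool_pos: [0.5888, 0.074, 0.0801]
orientation: [1.327, 1.125, -1.328]
force: [2.7, -5.0, -1.0]
opening: 0.0164
```

```bash
python3 st.py .588 .075 .08 -98.5
```

```text
t 9.625 p [0.5888 0.074  0.0801] open 0.0164 F [ 2.7 -5.  -1. ] T [-0.71 -0.54  0.71] zhead -99.35 tilt [ 0.001 -0.002] q6 1.77
([0.01, -0.09, -0.09], [-0.85, 0.12, -0.1])
```

Torque is 0.71 N m, so the waist knob is at its stop. I release and raise.

>>> jog_arm:
  targets:
    - [0,0,0,0,0,0,0.35]
    - [0,0,0,0,0,0,0.35]
    - [-3,0,0,0,0,0,0.35]
    - [-5.5,0,0,0,0,0,0.35]
    - [-5.5,0,0,0,0,0,0.35]

```text
t: 10.25
tool_pos: [0.5904, 0.0745, 0.1376]
orientation: [1.33, 1.122, -1.324]
force: [0.4, -0.7, -0.5]
opening: 0.0592
```

```bash
python3 st.py .693 .0667 .135 -15; python3 - <<'E'
from plant import optics
from h import *
w=optics.read_camera("wrist")
cv2.imwrite("pics/w5.png",w["frame"][:,:,::-1])
E
```

```text
t 10.25 p [0.5904 0.0745 0.1376] open 0.0592 F [ 0.4 -0.7 -0.5] T [ 0.    0.08 -0.01] zhead -99.34 tilt [ 0.006 -0.002] q6 1.77
([0.32, 10.25, -0.9], [-84.34, 0.29, -0.25])
```

View pics/w5.png

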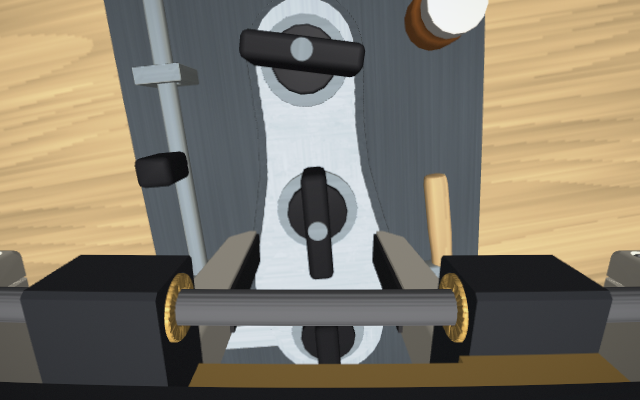

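The waist bar, (313,168) to (322,275), now lies along the mould like the toe bar. On to the heel knob. The jar lid at (455,0) is clear of the path.

>>> jog_arm:
  targets:
    - [0,10.2,-0.9,-84,0,0,0.35]
    - [0,10.2,-0.9,-84,0,0,0.35]
    - [0,10.2,-0.9,-84,0,0,0.35]
    - [0,10.2,-0.9,-84,0,0,0.35]
    - [0,10.2,-0.9,-84,0,0,0.35]

```text
t: 10.92
tool_pos: [0.6903, 0.0668, 0.1333]
orientation: [0.616, 1.481, -0.62]
force: [-0.1, -0.6, 0.7]
opening: 0.061
```

```bash
python3 st.py .693 .0667 .135 -15
```

```text
t 10.925 p [0.6903 0.0668 0.1333] open 0.061 F [-0.1 -0.6  0.7] T [-0.06 -0.05  0.06] zhead -45.28 tilt [-0.001 -0.002] q6 0.81
([-0.18, 0.19, 0.2], [-30.28, 0.02, 0.14])
```

>>> jog_arm:
  targets:
    - [-0.1,0.2,0.2,-10,0,0,0.35]
    - [-0.1,0.2,0.2,-20,0,0,0.35]
    - [-0.1,0.2,0.2,-30.3,0,0,0.35]
    - [-0.1,0.2,0.2,-30.3,0,0,0.35]

```text
t: 11.42
tool_pos: [0.692, 0.0669, 0.132]
orientation: [0.204, 1.565, -0.208]
force: [-0.7, 0.3, -0.4]
opening: 0.0603
```

```bash
python3 st.py .693 .0667 .08 -15; python3 - <<'E'
from plant import optics
from h import *
w=optics.read_camera("wrist")
cv2.imwrite("pics/w6.png",w["frame"][:,:,::-1])
E
```

```text
t 11.425 p [0.692  0.0669 0.132 ] open 0.0603 F [-0.7  0.3 -0.4] T [-0.02 -0.08  0.01] zhead -15.04 tilt [-0.004 -0.002] q6 0.29
([5.2, 0.03, 0.12], [-0.04, -0.19, 0.17])
```

View pics/w6.png

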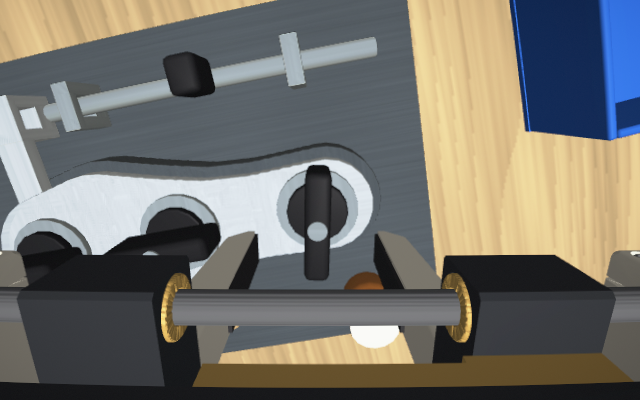

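The heel bar is upright at column 317. The jar's top (about 0.067) is below fingertip height (0.08). I descend and grip.

>>> jog_arm:
  targets:
    - [3,0,0.1,0,0,0,0.35]
    - [5.2,0,0.1,0,0,0,0.45]
    - [5.2,0,0.1,0,0,0,0.6]
    - [5.2,0,0.1,0,0,0,0.75]
    - [5.2,0,0.1,0,0,0,0.75]

```text
t: 12.1
tool_pos: [0.694, 0.0665, 0.0821]
orientation: [0.207, 1.561, -0.21]
force: [-1.1, 0.1, -0.1]
opening: 0.0263
```

>>> jog_arm:
  targets:
    - [0,0,0,0,0,0,1]
    - [0,0,0,0,0,0,1]
    - [0,0,0,0,0,0,1]

```text
t: 12.48
tool_pos: [0.6929, 0.067, 0.0828]
orientation: [0.207, 1.564, -0.21]
force: [-8.3, 1.9, 5.4]
opening: 0.0156
```

```bash
python3 st.py .693 .0667 .08 -98.5
```

```text
t 12.475 p [0.6929 0.067  0.0828] open 0.0156 F [-8.3  1.9  5.4] T [ 0.2   1.4  -0.01] zhead -15.23 tilt [-0.003 -0.002] q6 0.29
([0.28, -0.02, 0.02], [83.27, -0.03, 0.23])
```

>>> jog_arm:
  targets:
    - [0,0,0,8,0,0,1]
    - [0,0,0,17,0,0,1]
    - [0,0,0,26,0,0,1]
    - [0,0,0,35,0,0,1]
    - [0,0,0,44,0,0,1]

```text
t: 13.1
tool_pos: [0.6935, 0.0664, 0.0829]
orientation: [0.807, 1.415, -0.812]
force: [4.3, -2.5, -6.4]
opening: 0.0158
```

```bash
python3 st.py .693 .0667 .0825 -98.5
```

```text
t 13.1 p [0.6935 0.0664 0.0829] open 0.0158 F [ 4.3 -2.5 -6.4] T [-0.41 -0.75  0.07] zhead -59.54 tilt [-0.002 -0.002] q6 1.06
([0.04, -0.03, -0.05], [38.96, 0.11, 0.14])
```

>>> jog_arm:
  targets:
    - [0,-0.03,-0.05,9,0,0,1]
    - [0,-0.03,-0.05,18,0,0,1]
    - [0,-0.03,-0.05,27,0,0,1]
    - [0,-0.03,-0.05,34,0,0,1]
    - [0,-0.03,-0.05,38,0,0,1]

```text
t: 13.72
tool_pos: [0.6934, 0.0657, 0.0829]
orientation: [1.305, 1.14, -1.31]
force: [-0.4, -4.2, -3.5]
opening: 0.016
```

>>> jog_arm:
  targets:
    - [0,0,0,2,0,0,1]
    - [0,0,0,2,0,0,1]

```text
t: 13.98
tool_pos: [0.6931, 0.0656, 0.083]
orientation: [1.329, 1.122, -1.335]
force: [-1.3, -0.7, -0.5]
opening: 0.0162
```

```bash
python3 st.py .693 .0667 .0825 -98.5
```

```text
t 13.975 p [0.6931 0.0656 0.083 ] open 0.0162 F [-1.3 -0.7 -0.5] T [-0.09  0.32  0.71] zhead -99.67 tilt [-0.002 -0.004] q6 1.76
([0.05, -0.03, -0.1], [-1.17, 0.24, 0.05])
```

The heel knob is at its stop too (0.71 N m). I release, raise and move above the bolt handle.

>>> jog_arm:
  targets:
    - [0,0,0,0,0,0,0.45]
    - [0,0,0,0,0,0,0.45]
    - [-3,0,0,0,0,0,0.45]
    - [-6,0,0,0,0,0,0.45]
    - [-7,0,0,0,0,0,0.45]

```text
t: 14.6
tool_pos: [0.6949, 0.066, 0.1562]
orientation: [1.331, 1.119, -1.331]
force: [0.2, 0.7, 0.2]
opening: 0.0506
```

```bash
python3 st.py .637 .1765 .135 -94.5; python3 - <<'E'
from plant import optics
from h import *
w=optics.read_camera("wrist")
cv2.imwrite("pics/w7.png",w["frame"][:,:,::-1])
E
```

```text
t 14.6 p [0.6949 0.066  0.1562] open 0.0506 F [0.2 0.7 0.2] T [ 0.05 -0.01  0.01] zhead -99.66 tilt [ 0.003 -0.004] q6 1.76
([2.06, -7.58, -9.93], [-5.16, 0.19, -0.22])
```

View pics/w7.png

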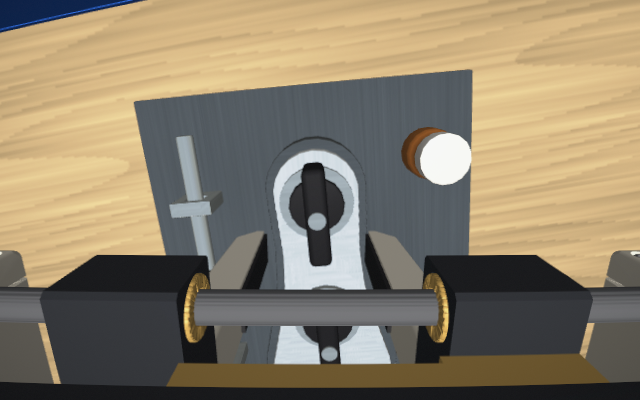

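The heel bar, (312,165) to (321,263), lies along the mould. Next I move over the bolt handle.

>>> jog_arm:
  targets:
    - [1.8,-7.6,-9.9,-5.2,0,0,0.45]
    - [1.8,-7.6,-9.9,-5.2,0,0,0.45]
    - [1.8,-7.6,-9.9,-5.2,0,0,0.45]
    - [1.8,-7.6,-9.9,-5.2,0,0,0.45]

```text
t: 15.15
tool_pos: [0.6363, 0.1761, 0.1368]
orientation: [1.264, 1.167, -1.266]
force: [1.2, -0.1, 0.1]
opening: 0.0514
```

```bash
python3 st.py .637 .1765 .055 -94.5; python3 - <<'E'
from plant import optics
from h import *
import pickle
w=optics.read_camera("wrist"); pickle.dump(w,open("w8.pkl","wb"))
cv2.imwrite("pics/w8.png",w["frame"][:,:,::-1])
E
```

```text
t 15.15 p [0.6363 0.1761 0.1368] open 0.0514 F [ 1.2 -0.1  0.1] T [ 0.01  0.02 -0.05] zhead -94.41 tilt [ 0.002 -0.005] q6 1.84
([8.18, 0.04, -0.08], [0.09, 0.25, -0.15])
```

View pics/w8.png

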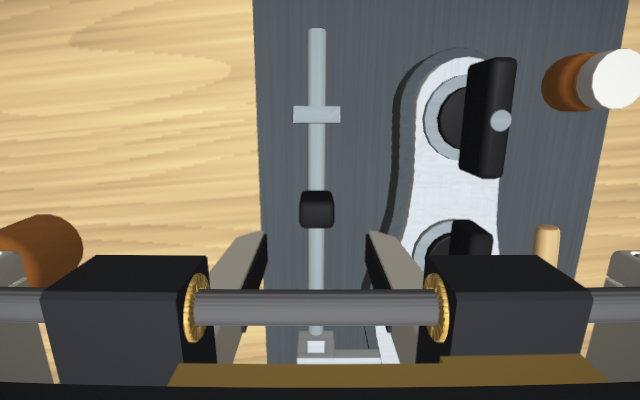

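```bash
python3 - <<'E'
from h import *
import pickle
w=pickle.load(open("w8.pkl","rb")); w1,_=pickle.load(open("w1.pkl","rb"))
print(atz(w,317,212,.086),tri([(w,317,212),(w1,346,28)]))
print("row edges",atz(w,317,228,.086),atz(w,317,196,.086), "cols",atz(w,300,212,.086),atz(w,334,212,.086))
E
```

```text
[0.64059873 0.17575134 0.086     ] (array([0.63883396, 0.17665702, 0.0816366 ]), array([1.39, 1.02]))
row edges [0.62944431 0.17658717 0.086     ] [0.65147833 0.17493598 0.086     ] cols [0.64146134 0.18695535 0.086     ] [0.63973414 0.16454228 0.086     ]
```

The handle centre comes out at (0.6395, 0.176) with its top at about 0.082–0.086, which fits the given sizes. I descend and grip.

>>> jog_arm:
  targets:
    - [4,0.25,0,0,0,0,0.45]
    - [7,0.25,0,0,0,0,0.45]
    - [8.2,0.25,0,0,0,0,0.45]
    - [8.2,0.25,0,0,0,0,0.7]
    - [8.2,0.25,0,0,0,0,1]

```text
t: 15.82
tool_pos: [0.641, 0.1747, 0.057]
orientation: [1.267, 1.164, -1.265]
force: [-0.3, -0.3, 0.6]
opening: 0.0359
```

>>> jog_arm:
  targets:
    - [0,0,0,0,0,0,1]
    - [0,0,0,0,0,0,1]

```text
t: 16.08
tool_pos: [0.6423, 0.175, 0.0589]
orientation: [1.269, 1.162, -1.262]
force: [0.7, 0.8, 5.5]
opening: 0.0241
```

```bash
python3 st.py .639 .176 .055 -94.5
```

```text
t 16.075 p [0.6423 0.175  0.0589] open 0.0241 F [0.7 0.8 5.5] T [ 0.04 -0.06  0.02] zhead -94.51 tilt [ 0.008 -0.003] q6 1.84
([0.38, -0.34, -0.08], [-0.01, 0.15, -0.5])
```

>>> jog_arm:
  targets:
    - [0,-0.8,0,0,0,0,1]
    - [0,-2,0,0,0,0,1]
    - [0,-3.2,0,0,0,0,1]
    - [0,-4,0,0,0,0,1]
    - [0,-4,0,0,0,0,1]

```text
t: 16.7
tool_pos: [0.6012, 0.1782, 0.0589]
orientation: [1.268, 1.163, -1.263]
force: [-2.7, 0.2, 4.0]
opening: 0.0239
```

```bash
python3 st.py .639 .176 .055 -94.5
```

```text
t 16.7 p [0.6012 0.1782 0.0589] open 0.0239 F [-2.7  0.2  4. ] T [ 0.05  0.36 -0.04] zhead -94.49 tilt [ 0.007 -0.003] q6 1.86
([0.41, 3.78, -0.07], [0.01, 0.17, -0.43])
```

>>> jog_arm:
  targets:
    - [0,-0.5,0,0,0,0,1]
    - [0,-1,0,0,0,0,1]
    - [0,-1.4,0,0,0,0,1]

```text
t: 17.08
tool_pos: [0.5903, 0.1791, 0.059]
orientation: [1.272, 1.158, -1.257]
force: [26.9, -0.9, -15.8]
opening: 0.0238
```

>>> jog_arm:
  targets:
    - [0,-0.4,0,0,0,0,1]
    - [0,-0.7,0,0,0,0,1]

```text
t: 17.32
tool_pos: [0.5884, 0.1793, 0.0594]
orientation: [1.278, 1.151, -1.249]
force: [30.6, -0.3, -19.3]
opening: 0.0239
```

Force rose to 27–31 N after about 52 mm of travel, so the bolt is against its stop. I release, raise and check.

>>> jog_arm:
  targets:
    - [0,0,0,0,0,0,0.45]
    - [0,0,0,0,0,0,0.45]
    - [-3,0,0,0,0,0,0.45]
    - [-7,0,0,0,0,0,0.45]
    - [-11,0,0,0,0,0,0.45]

```text
t: 17.95
tool_pos: [0.5845, 0.1797, 0.1699]
orientation: [1.277, 1.152, -1.251]
force: [-0.3, -0.5, -0.2]
opening: 0.051
```

```bash
python3 st.py .585 -.02 .29 -4; python3 - <<'E'
from plant import optics
from h import *
w=optics.read_camera("wrist")
cv2.imwrite("pics/w9.png",w["frame"][:,:,::-1])
E
```

```text
t 17.95 p [0.5845 0.1797 0.1699] open 0.051 F [-0.3 -0.5 -0.2] T [ 0.04  0.04 -0.03] zhead -94.53 tilt [ 0.023 -0.003] q6 1.87
([-11.95, 1.91, 19.91], [-90.53, 1.11, -1.01])
```

View pics/w9.png

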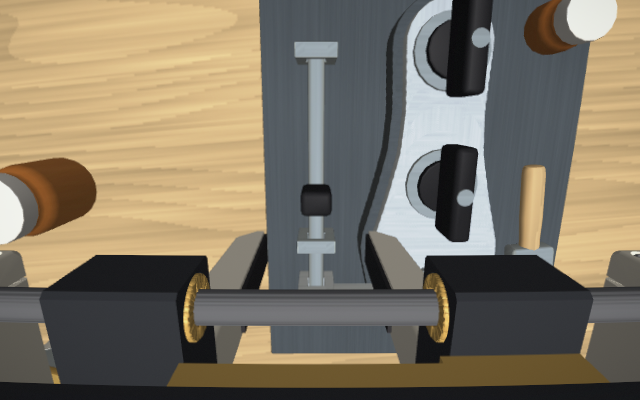

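>>> jog_arm:
  targets:
    - [-9,0,0,-10,0,0,0.2]
    - [-12,1.9,15,-90,0,0,0.2]
    - [-12,1.9,15,-90,0,0,0.2]
    - [-12,1.9,15,-90,0,0,0.2]
    - [-12,1.9,15,-90,0,0,0.2]

```text
t: 18.62
tool_pos: [0.5911, 0.0266, 0.2992]
orientation: [0.581, 1.46, -0.564]
force: [0.1, 0.4, 0.4]
opening: 0.0742
```

>>> jog_arm:
  targets:
    - [0,0,0,-10,0,0,0.2]
    - [0,0,0,-20,0,0,0.2]
    - [0,0,0,-30,0,0,0.2]
    - [0,0,0,-40,0,0,0.2]
    - [0,0,0,-40,0,0,0.2]

```text
t: 19.25
tool_pos: [0.5907, 0.0268, 0.2988]
orientation: [0.029, 1.538, -0.031]
force: [-0.0, 0.7, -0.6]
opening: 0.0742
```

```bash
python3 st.py .585 .03 .29 -4; python3 - <<'E'
from plant import optics
from h import *
import pickle
w=optics.read_camera("wrist");pickle.dump(w,open("w10.pkl","wb"))
cv2.imwrite("pics/w10.png",w["frame"][:,:,::-1])
E
```

```text
t 19.25 p [0.5907 0.0268 0.2988] open 0.0742 F [-0.   0.7 -0.6] T [-0.05 -0.06 -0.03] zhead -2.2 tilt [ 0.033 -0.001] q6 -0.0
([0.86, 0.29, -0.61], [1.8, 1.89, -0.02])
```

View pics/w10.png

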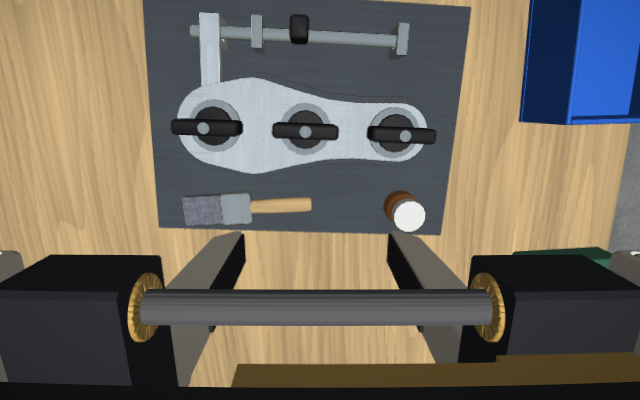

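All three bars lie along the mould, and the rod passes through the keeper with its end at about (190,31). I enlarge this to measure.

```bash
python3 - <<'E'
from h import *
import pickle
w=pickle.load(open("w10.pkl","rb"))
crop(w["frame"],165,5,315,60,5,"pics/w10a.png"); crop(w["frame"],160,100,450,150,2.75,"pics/w10b.png")
E
```

```text
(no output)
```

View pics/w10a.png

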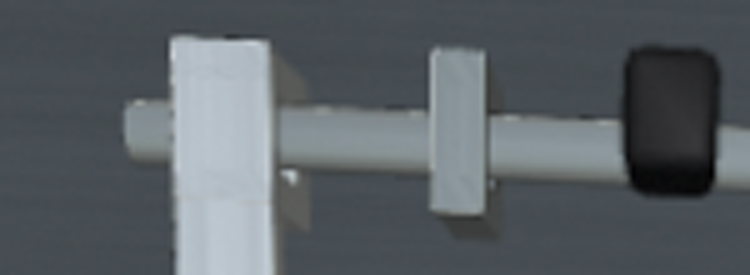

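View pics/w10b.png

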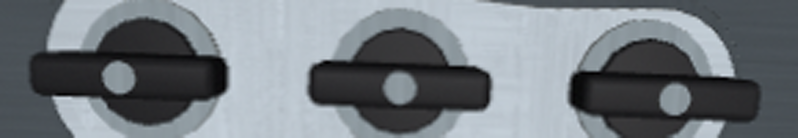

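```bash
python3 - <<'E'
from h import *
import pickle
w=pickle.load(open("w10.pkl","rb"))
q=lambda x,y:(160+(x+.5)/2.75-.5,100+(y+.5)/2.75-.5)
for n,a,b in [("toe",(34,93),(205,97)),("waist",(315,103),(485,109)),("heel",(600,112),(755,120))]:
    v=atz(w,*q(*a),.104)-atz(w,*q(*b),.104); print(n,np.degrees(np.arctan2(v[1],v[0])))
P=[atz(w,*q(*p),.104) for p in [(119,77),(400,88),(675,99)]]; d=P[0]-P[2]; print("yaw",np.degrees(np.arctan2(d[1],d[0])),P)
r=lambda x,y:(165+(x+.5)/5-.5,5+(y+.5)/5-.5)
yaw=np.radians(175.5);ux=np.array([np.cos(yaw),np.sin(yaw)])
o=P[1][:2]
for n,p,z in [("rod end",(124,130),.036),("keeper left top",(171,120),.052),("keeper left top",(171,120),.054),("handle L",(627,115),.086),("handle R",(718,115),.086)]:
    print(n,z,(atz(w,*r(*p),z)[:2]-o)@ux)
w1,_=pickle.load(open("w1.pkl","rb"))
print("rod end before",(atz(w1,229,37,.036)[:2]-o)@ux)
E
```

```text
toe 176.17159043898604
waist 175.6930273552878
heel 174.97829263618988
yaw 175.492164093843 [array([0.48345778, 0.08334116, 0.104     ]), array([0.58818764, 0.074929  , 0.104     ]), array([0.69309758, 0.0668133 , 0.104     ])]
rod end 0.036 0.13632912759246993
keeper left top 0.052 0.12088036354399401
keeper left top 0.054 0.12030276250439649
handle L 0.086 0.018865853394017015
handle R 0.086 0.0003761579790316121
rod end before 0.08385989966638534
```

```bash
python3 - <<'E'
from plant import ticket,robot
print(robot.read_state()["t"],abs(robot.read_state()["dq"]).max()); print(ticket.close_job())
E
```

```text
19.3 0.023484453525326042
the job is handed in; nothing more can be done
None
```

The mould is closed: I turned the toe, waist and heel knobs clockwise to their end stops in that order, then slid the locking bolt home. The job was handed in at about 19.3 s of the 67 s allowed.

- **Knobs:** Each one ended with the turning torque rising to 0.7–0.9 N m, against about 0.1 N m while turning freely. In the last picture the bars lie at 176.2°, 175.7° and 175.0°, and the mould's heading is 175.5°.
- **Bolt:** It moved about 52 mm, then the force rose to 27–31 N at the stop. The rod end stands about 15–16 mm out of the keeper, against 14 mm stated, which is within the measuring error.
- **Bystanders:** The small jar and the brush stand where they were in the last picture. I did not take a final picture of the tins, tall jar and shoe last. The arm stayed clear of them, and no unexpected contact force showed.
- **Disagreement:** Triangulated knob-top heights from some camera pairs read 2–11 mm low against the given 104 mm (worst at the waist). Every grasp still fitted, at about 16 mm on the bars and 24 mm on the handle.

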